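# Lock the depth nut of the coffee press stand

### The arm

A 6-joint arm with a two-finger parallel gripper is mounted at the origin on a cart in front of the work surface, level with it; the furniture and walls round the work are solid. World frame = base frame: x ahead of the robot, y to its left, z up, the work surface at z = 0. Lengths are in mm, angles in rad, forces in N, time in s.
With the tool pointing down it reaches from about 350 to 875 mm from the base axis. Payload 4.2 kg.
Tool frame: the origin (TCP) lies midway between the tips of the shut fingers; the grasp point (between the pads) lies 19 mm behind it; z points along the fingers, y is the line along which they close (so a half turn about z gives the same grasp; the last joint's range is limited). The gripper opens to 85 mm and grips with 20 to 120 N. Pads are 22 mm wide; open, the fingers measure 114 mm over their backs; the gripper's body (76 mm by 85 mm) begins 54 mm behind the grasp point. The pads swing forward as they close: fully open they stand 13 mm farther back than shut.
Start: joints at [-0.895, 0.385, 0.008, 0, -1.194, -0.259], TCP at [253.035, -571.465, 209.812] pointing down, gripper open.
Joint ranges: [-3.14, 3.14], [-1.21, 2.06], [-1.07, 1.41], [-3.16, 2.05], [-2.99, -0.16], [-3.1, 3.1]. Speed limits (rad/s): [2.79, 2.79, 3.14, 3.14, 3.14, 3.14].

### API

Orientations are given as a unit quaternion [x, y, z, w].
In Python, from bench import read_state, get_image, job_done gives the robot as it stands.
- The arm moves only by the tool servo_tool, never from a script. Its arguments are lists of equal length, an entry for each row: "rotation": the turn, a rotation vector about the world's x, y, z scaled (see below), a list of three; "slide": the shift along the world's x, y, z scaled (see below), a list of three; "grip": the opening, from -1 (shut) to 1 (fully open). In form: {"rotation": [[rx, ry, rz], ...], "slide": [[tx, ty, tz], ...], "grip": [grip, ...]}. A call has 1 to 8 rows; each row is the pose to reach, as a shift and turn from the pose commanded when the call began, turning the shorter way round; what a row does not reach only later rows make up. The controller multiplies each number of a shift by 0.2 m and each number of a turn by 360 degrees. A row lasts 1/8 s, in which the tool goes at most 62.5 mm and 10.7 degrees, less where a joint would pass 70% of its speed; a pose out of reach is approached as far as the arm can. A call with a number of a shift or a turn outside -1 to 1 is refused whole. A call with a gripper value outside its range is refused whole. The fingers move at their own pace and stop on an object; the grip force is fixed at half the most. Time passes only in rows, so rows that repeat a pose let the fingers close. It gives the time, the measured TCP pose, the force, the opening and the grip force at its end, in the units of the state.
- read_state(): the state, without advancing time (a new reading comes with each control period).
- get_image(name): name is "scene" or "top"; returns a dict with "image" (480x640x3 uint8, red, green, blue), "depth" (480x640 float32, mm along the optical axis (not along the pixel's ray), 0 where there is no reading), "camera_matrix" (3x3 intrinsics, pixels), "k1" (the pictures are not rectified: a ray, as slopes to the right and down, at radius r is drawn at 1 + k1 r^2 times it, then the intrinsics apply), "rvec" (rotation vector, rad) and "tvec" (3), from world to camera coordinates, as OpenCV has them. Camera axes: x right, y down, z forward; pixel columns grow to the right and rows downward; lengths in mm; the calibration is good to about 2 mm. A picture is of the moment at which its call begins.
- job_done(): hands the job in; it is judged then, once.
The state is a dict: "clock": time; "joints": joint angles; "joint_vel": joint speeds; "joint_efforts": joint torques, N m; "position": TCP position; "ee_rot": TCP orientation; "contact_force": force on the tool from outside, world axes, zero at the start; "wrist_torque": the same for the moment, N m; "gripper_width": finger opening in mm; "grasp_force": force on a finger pad.
Only numpy, scipy, OpenCV 4.12 (cv2) and the standard library are available. Lean on these libraries where they do the work, as an engineer would, in place of code of your own. Each camera call takes 0.05 s, during which the arm holds its last target. There are 200 camera calls.

### The job

On the press stand, lock the depth setting: slide the open-end spanner flat onto the lower hex nut, fully home, with its handle lying beside the stop pin so that the pin keeps that nut from turning. Then turn the wing nut above it clockwise until it bites on the spring washer, and gently about 20 degrees further, no more, so that the washer is squeezed but not crushed. Leave the spanner on the nut and let go of everything; the lower nut must keep its setting and the tumbler, lemon and spice jar must stay where they are.

Things in the scene. Friction and masses are not known exactly. Their poses are not given: they have to be found in the camera images.
- press_base: Fixed aluminium stand plate, top face 14 mm above the worktop. Origin on the worktop under the axis of the upright threaded post that carries both nuts; the plate reaches from x = -158 to +118 and y = -60 to +60 mm. +x points away from the stop pin to a round steel cup (76 mm wide, rim 16 mm above the plate, centre at x = +72 mm). z up. Its place and yaw vary.
- nut_axis (a point): Point on the post's axis, 4 mm above the plate: where the middle of the spanner's jaw must come. Axes as press_base.
- pin_top (a point): Centre of the top of the upright steel stop pin (10 mm thick, foot 14, 18 mm high) on the plate, at x = -130, y = +14 mm of the stand's frame. With the spanner on the nut and its handle along the stand's -x, the handle lies on the pin's -y side, about 2 mm clear; turning clockwise from above brings it against the pin.
- depth_nut_corner (a point): One corner (the +x one) of the lower nut, a steel hexagon 30 mm across flats and 12 mm high, 0.5 mm above the plate round the post. Two of its flats face the stand's +y and -y within about 3 degrees. The point is 17 mm from the axis. The nut turns at only 0.14 N m if not held, so the wing nut would drag it along; in the spanner it has up to 0.1 rad of play.
- washer_top (a point): Centre of the top of the dark spring washer between the nuts (27 mm wide), 30.5 mm above the worktop when loose. It sinks 3 mm per rad that the wing nut is turned past its bite (0.12 rad: 0.36 mm; 0.5 rad: 1.5 mm, crushed): too little to be read from poses, so feel the torque.
- wing_tab (a point): Centre of the wing nut's flat tab: 48 mm long (frame's x), 8 thick (y), 21 high (z 25 to 46 mm above the plate's top), on the post's axis. Clockwise from above tightens: runs free (0.03 N m) for an unknown 0.2 to 1.1 rad, then bites: torque jumps to 0.4 N m and grows 0.6 N m per rad (paused, it relaxes to 0.2 at the bite, 0.35 at 0.2 rad). 0.5 rad crushes the washer. It stays where it is left.
- spanner_grip (a point): Centre line of the spanner's dark rubber handle, half-way up, 52 mm behind the middle of the jaw. Handle 14 mm wide (y), 18 mm high, straight, from 31 to 142 mm behind the jaw's middle; this frame's +x points from the handle to the open mouth of the jaw. Mass about 0.15 kg. It lies on the worktop left of the stand, right way up.
- spanner_jaw (a point): Middle of the spanner's open jaw, half-way up the 8 mm thick steel head (underside flush with the handle's). The mouth is 31.6 mm wide with flared tips reaching 19 mm ahead of this point; head 56 mm wide at the tips; floor of the jaw 18.5 mm behind it. Fully home, this point is on the post's axis to about 1 mm, the floor all but touching the nut's corner.
- steel_tumbler_mid (a point): Middle of a steel tumbler, 68 mm wide, 104 mm high, standing by: leave alone.
- lemon_mid (a point): Middle of a lemon, 78 x 55 x 56 mm, lying by: leave alone.
- spice_c_mid (a point): Middle of a spice jar with an ochre lid, 43 mm wide, 102 mm high, standing by: leave alone.
- spanner: The whole spanner (see spanner_grip and spanner_jaw); origin under the middle of the jaw on its underside, x towards the mouth.
- depth_nut: The lower hex nut (see depth_nut_corner); origin on the post's axis at the plate's top.
- stop_pin: The stop pin (see pin_top); origin at its foot on the plate.
Things that resemble listed ones, but are neither listed nor needed, are in the scene too. There is more than one size of the spanner; the job needs the larger.

How it is judged (in metres and radians):
On the way, in this order (a step that is already met when the one before it is completed fails the run):
1. the spanner lies flat on the lower nut, fully home (horizontal distance between spanner_jaw and nut_axis below 0.005 m and z of spanner_jaw in the frame of press_base below 0.022 m and angle between spanner_jaw's own z axis and vertical below 0.12 rad), for 0.2 s.
2. with the spanner on the nut and bearing on the stop pin, the wing nut is turned past its bite until the washer is squeezed by 0.36 mm (all of step 1 and z of washer_top in the frame of press_base below 0.03014 m and contact force between spanner and stop_pin above 0.5 N), for 0.2 s.
At the end, for the whole second after the job is handed in: The spring washer is squeezed by 0.36 to 1.5 mm (wing nut 0.12 to 0.5 rad past its bite), the lower nut's corner is within 6 mm (0.35 rad) of where it started, and the spanner lies at rest, flat on the nut, with the middle of its jaw within 5 mm of the post's axis (all of step 1 and z of washer_top in the frame of press_base below 0.03014 m and distance of depth_nut_corner from where it was at the start of the episode below 0.006 m and linear speed of spanner below 0.01 m/s); the robot touches nothing.
It fails at once if the washer is crushed: squeezed by more than 1.5 mm (wing nut over 0.5 rad past its bite) (z of washer_top in the frame of press_base below 0.029 m).
It fails at once if the lower nut loses its setting: its corner moves more than 6 mm (distance of depth_nut_corner from where it was at the start of the episode above 0.006 m).
It fails at once if the spanner is rammed on or wrenched round the nut with more than 80 N (contact force between spanner and depth_nut above 80 N).
It fails at once if the spanner's handle presses on the pin with more than 15 N (contact force between spanner and stop_pin above 15 N).
It fails at once if the tumbler, lemon or spice jar is moved more than 25 mm (distance of any of steel_tumbler_mid, lemon_mid, spice_c_mid from where it was at the start of the episode above 0.025 m).
It also fails if it takes over 67 s, if anything falls off the work surface, if the arm or the gripper's body presses on something with over 40 N, if the wrist force passes 120 N, or if a joint passes its speed limit or range.

## Working session

There is one attempt and no reset: what is moved stays moved. The work goes in short steps, Python scripts to look and compute and a tool call to move; the robot and the scene stay as the last step left them, time stands still between calls to the robot, and variables do not carry over. Pictures are saved under pics/ and viewed, at most 10 in all, crops included, and the job is handed in when it is done.

Besides the shell and the picture viewer there is one more tool, called after "Emit:" in YAML: its name, and indented under it one key for each argument. servo_tool: Moves the arm, as the interface text tells. Shifts and turns lie within -1 to 1; 1 stands for 0.2 m of shift or 360 degrees of turn. Its arguments: {"type":"object","properties":{"rotation":{"type":"array","items":{"type":"array","items":{"type":"number","minimum":-1,"maximum":1}}},"slide":{"type":"array","items":{"type":"array","items":{"type":"number","minimum":-1,"maximum":1}}},"grip":{"type":"array","items":{"type":"number"}}},"required":["rotation","slide","grip"]}

```bash
mkdir -p pics; ls; cat > h.py <<'E'
import numpy as np, cv2
from bench import read_state, get_image, job_done
def shot(name,tag):
    d=get_image(name); np.savez(f'pics/{tag}.npz',**{k:np.asarray(v) for k,v in d.items()})
    cv2.imwrite(f'pics/{tag}.png',d['image'][:,:,::-1]); return d
def load(tag): return dict(np.load(f'pics/{tag}.npz'))
def ray(d,u,v):
    K=d['camera_matrix'];x=(u-K[0,2])/K[0,0];y=(v-K[1,2])/K[1,1];k=float(d['k1']);rd=np.hypot(x,y);r=rd
    for _ in range(20): r=rd/(1+k*r*r)
    s=r/rd if rd>0 else 1
    R=cv2.Rodrigues(d['rvec'].reshape(3,1).astype(float))[0];t=d['tvec'].reshape(3)
    return -R.T@t, R.T@np.array([x*s,y*s,1])
def onz(d,u,v,z):
    c,r=ray(d,u,v); return c+r*(z-c[2])/r[2]
def dep(d,u,v):
    c,r=ray(d,u,v); return c+r*float(d['depth'][int(round(v)),int(round(u))])
def proj(d,p):
    R=cv2.Rodrigues(d['rvec'].reshape(3,1).astype(float))[0];q=R@np.asarray(p,float)+d['tvec'].reshape(3)
    x,y=q[:2]/q[2];f=1+float(d['k1'])*(x*x+y*y);K=d['camera_matrix']
    return K[0,0]*x*f+K[0,2],K[1,1]*y*f+K[1,2]
E
python3 - <<'E'
from h import *
for n in('scene','top'):
    d=shot(n,n+'0'); print(n,d['camera_matrix'].round(1).tolist(),d['k1'],ray({k:np.asarray(v) for k,v in d.items()},320,240))
print(read_state())
E
```

```text
pics
scene [[486.6, 0.0, 314.6], [0.0, 486.6, 236.2], [0.0, 0.0, 1.0]] -0.06180989389660629 (array([-57.97633122, 442.14799932, 837.68978977]), array([ 0.58251906, -0.32066794, -0.74701249]))
top [[553.1, 0.0, 323.8], [0.0, 553.1, 240.3], [0.0, 0.0, 1.0]] -0.07819062146368418 (array([ 272.62482196,  104.00519181, 1504.94223043]), array([ 0.18738115,  0.01442511, -0.98220594]))
{'clock': 0.1, 'joints': array([-8.95389923e-01,  3.85475148e-01,  6.77372357e-03, -4.05776249e-04,
       -1.19398341e+00, -2.58611662e-01]), 'joint_vel': array([ 0.00165684, -0.0018543 ,  0.00310933,  0.00137769,  0.00149765,
        0.00166624]), 'joint_efforts': array([-5.53844620e-04, -3.93320882e+01,  1.88930351e+01,  4.19790253e+00,
       -2.60613997e-03, -9.42194589e-08]), 'position': array([ 252.81271131, -570.98474737,  208.84245862]), 'ee_rot': array([-2.06818902e-01,  9.78378769e-01,  9.28043423e-04, -2.56728990e-04]), 'contact_force': array([ 0.09021824, -0.63226561, -0.14799973]), 'wrist_torque': array([-0.02535732, -0.00136832,  0.01531753]), 'grasp_force': 0.0, 'gripper_width': 85.47600335548331}
```

View pics/top0.png

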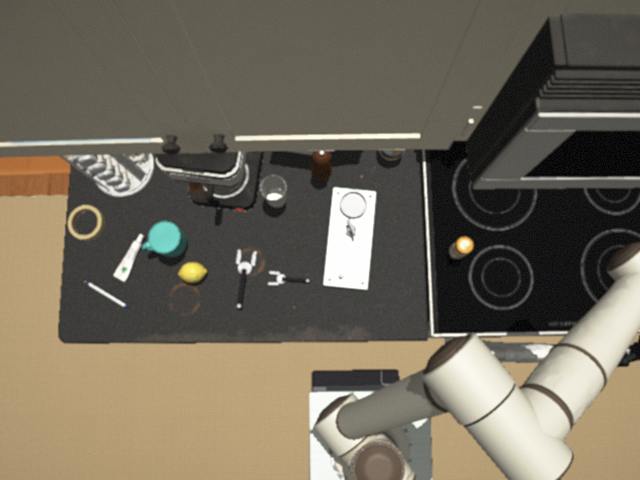

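View pics/scene0.png

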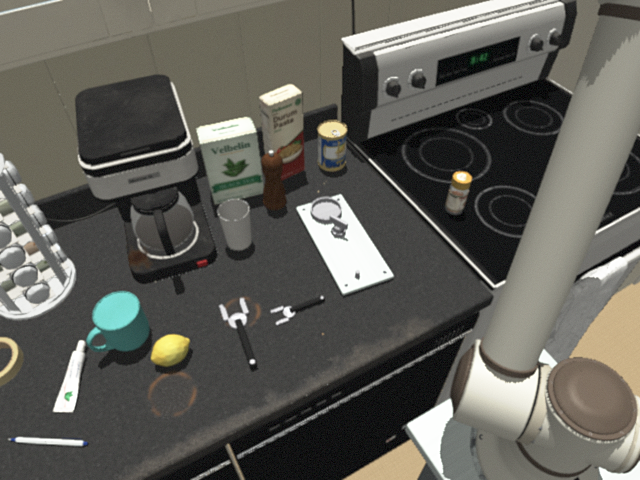

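Two candidates for the spanner: the long one at top pixel (243,275) and the short one at (290,280). The larger, at (243,275), is the one described. The stand is at (350,240), with the cup at (352,205). Next I'll look at a close crop to confirm.

```bash
python3 - <<'E'
from h import *
im=cv2.imread('pics/top0.png')[180:313,220:397]
cv2.imwrite('pics/c1.png',cv2.resize(im,None,fx=4.5,fy=4.5,interpolation=cv2.INTER_CUBIC))
im=cv2.imread('pics/scene0.png')[185:375,200:400]
cv2.imwrite('pics/c2.png',cv2.resize(im,None,fx=3.15,fy=3.15,interpolation=cv2.INTER_CUBIC))
E
```

```text
(no output)
```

View pics/c1.png

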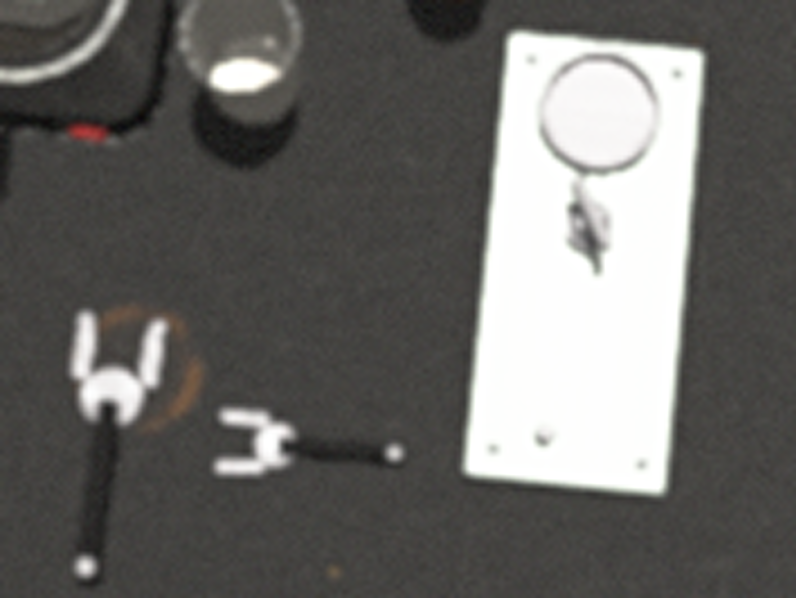

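View pics/c2.png

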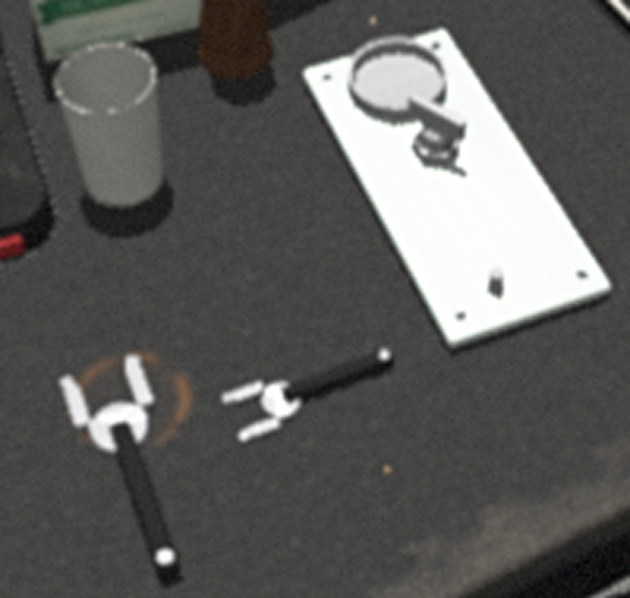

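c1 shows the big spanner with its jaw tips at (86,315) and (158,325) and handle end at (87,575). Plate corners are (509,32), (704,52), (665,494) and (465,472), the pin is at (543,437), and the wing tab runs from about (578,183) to (600,270).

```bash
python3 - <<'E'
from h import *
d=load('top0'); s=load('scene0')
C=lambda x,y:(220+x/4.5,180+y/4.5)
S=lambda x,y:(200+x/3.15,185+y/3.15)
def fit(pts,loc):
    P=np.array(pts)[:,:2];L=np.array(loc,float);pc,lc=P.mean(0),L.mean(0)
    a=((P-pc)[:,0]+1j*(P-pc)[:,1]); b=(L-lc)[:,0]+1j*(L-lc)[:,1]
    th=np.angle((a*b.conj()).sum()); R=np.array([[np.cos(th),-np.sin(th)],[np.sin(th),np.cos(th)]])
    o=pc-R@lc; return o,np.degrees(th),np.abs(P-(L@R.T+o)).max(),abs(a).sum()/abs(b).sum()
loc=[(118,60),(118,-60),(-158,-60),(-158,60)]
print('top plate',fit([onz(d,*C(*p),14) for p in[(509,32),(704,52),(665,494),(465,472)]],loc))
print('scene plate',fit([onz(s,*S(*p),14) for p in[(303,73),(445,28),(610,288),(453,346)]],loc))
print('pin top', onz(d,*C(543,433),32), onz(s,*S(495,270),32))
for t,pts,cc in((d,[(86,315),(158,325),(87,567)],C),(s,[(68,378),(133,357),(165,557)],S)):
    for p,z in zip(pts,(8,8,18)): print('sp',onz(t,*cc(*p),z).round(1))
# heights map points for wing: depth above 45
for n,t,(u0,u1,v0,v1) in(('top',d,(335,365,215,245)),('scene',s,(320,355,205,245))):
    q=np.array([dep(t,u,v) for u in range(u0,u1) for v in range(v0,v1) if t['depth'][v,u]>0])
    q=q[(q[:,2]>48)&(q[:,2]<66)]; 
    if len(q):
        m=q.mean(0);w,V=np.linalg.eigh(np.cov(q[:,:2].T)); print(n,len(q),m,np.degrees(np.arctan2(V[1,1],V[0,1]))%180,np.sqrt(w),np.ptp(q,axis=0))
E
```

```text
top plate (array([582.84179171,  40.52230094]), np.float64(-6.500365280837557), np.float64(0.9915327428679603), np.float64(1.000496300661625))
scene plate (array([579.95889936,  42.41437708]), np.float64(-6.3791634709663185), np.float64(1.8777859517018598), np.float64(0.9992311988676572))
pin top [454.16449687  71.25737107  32.        ] [456.94327112  70.08720034  32.        ]
sp [533.  349.2   8. ]
sp [526.3 304.8   8. ]
sp [378.5 344.5  18. ]
sp [531.2 348.7   8. ]
sp [526.  304.9   8. ]
sp [378.  346.1  18. ]
top 57 [581.55460627  42.7743437   58.97314779] 24.31910906879071 [ 2.52469254 14.55729861] [44.18401166 23.62569217 17.88432748]
scene 111 [579.72021653  43.72166698  56.75086987] 24.463565998017827 [ 2.49273979 13.59172478] [45.91627079 24.8883332  14.65557363]
```

Stand origin is about (581.3, 41.5) with yaw -6.45°. The spanner jaw is about (510.3, 329.3) with yaw -7°, so the grip point is about (458.7, 335.6). The wing tab yaw is 24.4°. I'm moving the arm over there in equal steps.

Emit:
servo_tool:
  rotation:
    - [0, 0, 0.083]
    - [0, 0, 0.083]
    - [0, 0, 0.083]
    - [0, 0, 0.083]
  slide:
    - [0.206, 0.907, 0]
    - [0.206, 0.907, 0]
    - [0.206, 0.907, 0]
    - [0.206, 0.907, 0]
  grip: [0, 0, 0, 0]

```text
clock: 0.6
position: [294.4, -386.8, 210.0]
ee_rot: [-0.454, 0.891, 0.0, 0.0]
contact_force: [-0.1, -0.5, 0.0]
gripper_width: 42.7
grasp_force: 0.0
```

Emit:
servo_tool:
  rotation:
    - [0, 0, 0.083]
    - [0, 0, 0.083]
    - [0, 0, 0.083]
    - [0, 0, 0.083]
  slide:
    - [0.206, 0.907, 0]
    - [0.206, 0.907, 0]
    - [0.206, 0.907, 0]
    - [0.206, 0.907, 0]
  grip: [0, 0, 0, 0]

```text
clock: 1.1
position: [336.5, -206.1, 210.1]
ee_rot: [-0.669, 0.743, -0.0, 0.0]
contact_force: [-0.1, -0.3, 0.3]
gripper_width: 42.6
grasp_force: 0.0
```

Emit:
servo_tool:
  rotation:
    - [0, 0, 0.083]
    - [0, 0, 0.083]
    - [0, 0, 0.083]
    - [0, 0, 0.083]
  slide:
    - [0.206, 0.907, 0]
    - [0.206, 0.907, 0]
    - [0.206, 0.907, 0]
    - [0.206, 0.907, 0]
  grip: [0, 0, 0, 0]

```text
clock: 1.6
position: [378.1, -24.9, 210.0]
ee_rot: [0.838, -0.546, 0.0, -0.0]
contact_force: [0.1, -1.0, -0.3]
gripper_width: 42.8
grasp_force: 0.0
```

Emit:
servo_tool:
  rotation:
    - [0, 0, 0.083]
    - [0, 0, 0.083]
    - [0, 0, 0.083]
    - [0, 0, 0.083]
  slide:
    - [0.206, 0.907, 0]
    - [0.206, 0.907, 0]
    - [0.206, 0.907, 0]
    - [0.206, 0.907, 0]
  grip: [0, 0, 0, 0]

```text
clock: 2.1
position: [419.7, 155.5, 209.2]
ee_rot: [0.949, -0.314, -0.0, 0.001]
contact_force: [-0.7, -0.5, -0.4]
gripper_width: 42.8
grasp_force: 0.0
```

Emit:
servo_tool:
  rotation:
    - [0, 0, 0.083]
    - [0, 0, 0.083]
    - [0, 0, 0.083]
    - [0, 0, 0.083]
    - [0, 0, 0.083]
  slide:
    - [0.206, 0.907, -0.1]
    - [0.206, 0.907, -0.3]
    - [0.206, 0.907, -0.5]
    - [0.206, 0.907, -0.6]
    - [0.206, 0.907, -0.6]
  grip: [0, 0, 0, 0, 0]

```text
clock: 2.72
position: [458.7, 332.3, 85.3]
ee_rot: [0.998, -0.061, -0.003, 0.004]
contact_force: [-0.2, 0.1, 0.6]
gripper_width: 42.5
grasp_force: 0.0
```

```bash
python3 - <<'E'
from h import *
s=read_state();print(s['joints'].round(3),s['position'].round(1),s['ee_rot'].round(4),s['clock'])
shot('scene','s1');d=shot('top','t1')
im=cv2.imread('pics/s1.png')[230:390,170:370]
cv2.imwrite('pics/c3.png',cv2.resize(im,None,fx=3.7,fy=3.7,interpolation=cv2.INTER_CUBIC))
E
```

```text
[ 0.913  0.411 -0.295 -0.001 -0.874  0.537] [458.7 332.3  85.3] [ 0.9982 -0.0606 -0.003   0.004 ] 2.725
```

View pics/c3.png

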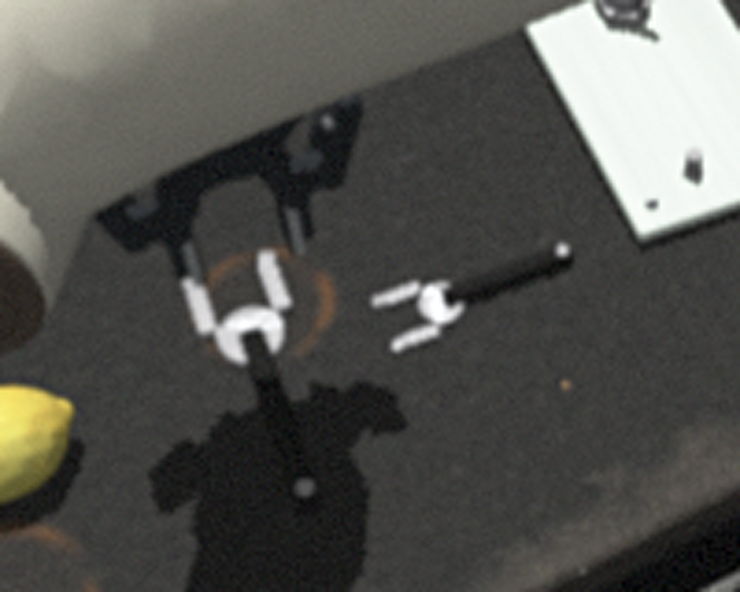

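The fingers straddle the spanner handle line, around (240,230) in the crop, with the handle running from (250,340) to (305,490). The small spanner is well clear. I'm descending now.

Emit:
servo_tool:
  rotation:
    - [0, 0, 0]
    - [0, 0, 0]
    - [0, 0, 0]
    - [0, 0, 0]
  slide:
    - [0, 0, -0.2]
    - [0, 0, -0.35]
    - [0, 0, -0.35]
    - [0, 0, -0.35]
  grip: [0, 0, 0, 0]

```text
clock: 3.32
position: [460.6, 336.0, 22.4]
ee_rot: [0.998, -0.059, 0.001, -0.002]
contact_force: [-0.0, -0.0, 0.5]
gripper_width: 43.0
grasp_force: 0.0
```

Emit:
servo_tool:
  rotation:
    - [0, 0, 0]
    - [0, 0, 0]
    - [0, 0, 0]
  slide:
    - [0, 0, -0.05]
    - [0, 0, -0.075]
    - [0, 0, -0.075]
  grip: [0, 0, 0]

```text
clock: 3.7
position: [458.8, 335.3, 4.5]
ee_rot: [0.998, -0.059, -0.0, 0.0]
contact_force: [-0.2, -0.6, 0.2]
gripper_width: 42.7
grasp_force: 0.0
```

```bash
python3 - <<'E'
from h import *
for i in range(3):
    s=read_state();print(s['position'].round(1),s['contact_force'].round(1),s['joint_vel'].round(3)); get_image('top')
E
```

```text
[458.8 335.3   4.5] [-0.2 -0.6  0.2] [ 0.001 -0.004  0.008  0.004 -0.003 -0.001]
[459.  335.5   4.7] [-0.4 -0.2  0.1] [ 0.001 -0.003  0.006  0.002  0.002  0.   ]
[459.1 335.7   4.8] [-0.5 -1.1  1. ] [-0.001 -0.003  0.005 -0.001  0.     0.   ]
```

Emit:
servo_tool:
  rotation:
    - [0, 0, 0]
    - [0, 0, 0]
    - [0, 0, 0]
    - [0, 0, 0]
    - [0, 0, 0]
    - [0, 0, 0]
  slide:
    - [0, 0, -0.005]
    - [0, 0, -0.005]
    - [0, 0, -0.005]
    - [0, 0, -0.005]
    - [0, 0, -0.005]
    - [0, 0, -0.005]
  grip: [-0.5, -0.8, -1, -1, -1, -1]

```text
clock: 4.6
position: [459.0, 335.5, 3.8]
ee_rot: [0.998, -0.059, 0.0, -0.0]
contact_force: [0.2, -0.6, -0.3]
gripper_width: -0.3
grasp_force: 0.0
```

Emit:
servo_tool:
  rotation:
    - [0, 0, 0]
    - [0, 0, 0]
    - [0, 0, 0]
    - [0, 0, 0]
    - [0, 0, 0]
  slide:
    - [0, 0, 0.1]
    - [0, 0, 0.3]
    - [0, 0, 0.4]
    - [0, 0, 0.4]
    - [0, 0, 0.4]
  grip: [-1, -1, -1, -1, -1]

```text
clock: 5.22
position: [458.4, 335.0, 82.9]
ee_rot: [0.998, -0.059, -0.001, 0.001]
contact_force: [-0.1, -0.6, 0.6]
gripper_width: 0.2
grasp_force: 0.0
```

```bash
python3 - <<'E'
from h import *
s=read_state();print(s['joints'].round(3),s['position'].round(1),s['ee_rot'].round(4),s['clock'],s['gripper_width'],s['wrist_torque'])
a=shot('scene','s2');d=shot('top','t2')
i1=cv2.resize(cv2.imread('pics/s2.png')[240:360,180:300],None,fx=3.3,fy=3.3,interpolation=cv2.INTER_CUBIC)
i2=cv2.resize(cv2.imread('pics/t2.png')[210:330,190:310],None,fx=3.3,fy=3.3,interpolation=cv2.INTER_CUBIC)
cv2.imwrite('pics/c4.png',np.hstack([i1,i2]))
E
```

```text
[ 0.916  0.413 -0.301 -0.001 -0.859  0.537] [458.4 335.   82.9] [ 9.983e-01 -5.880e-02 -7.000e-04  6.000e-04] 5.225 0.15855628197584198 [-0.05597211  0.01598344 -0.02929072]
```

View pics/c4.png

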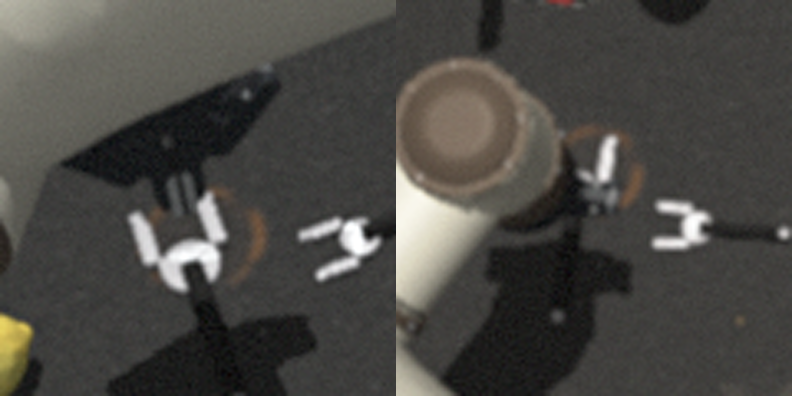

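The fingers shut to 0, so the grasp missed and the spanner hasn't moved. I'll compare where the calibration puts the TCP with where the fingertips appear.

```bash
python3 - <<'E'
from h import *
s=load('s2');t=load('t2');s0=load('scene0');t0=load('top0')
p=[458.4,335,82.9]
print('tcp proj',proj(s,p),proj(t,p),'grip',proj(s,[458.7,335.6,9]),proj(t,[458.7,335.6,9]))
print('obs scene', dep(s,180+183/3.3,240+195/3.3), 'head',dep(s0,200+118/3.15,185+425/3.15), dep(t0,220+110/4.5,180+400/4.5))
for x,y in((86,315),(158,325),(87,567),(104,450),(97,500)):print(dep(t0,220+x/4.5,180+y/4.5).round(1))
for x,y in((68,378),(133,357),(165,557),(130,450),(150,510)):print(dep(s0,200+x/3.15,185+y/3.15).round(1))
E
```

```text
tcp proj (np.float64(236.58995224185085), np.float64(307.94571353297175)) (np.float64(239.44012651237367), np.float64(273.37021344710945)) grip (np.float64(241.19690921054348), np.float64(328.9651200954111)) (np.float64(243.5450297804627), np.float64(276.72916232851725))
obs scene [446.85794487 335.75538999 126.61403451] head [474.24448309 335.47449816  20.3120413 ] [479.26487834 332.35864604  16.099391  ]
[533.2 349.3   7.1]
[525.7 304.4  11.2]
[378.7 344.8  15.9]
[448.6 335.1  19.1]
[418.4 338.8  19.3]
[531.9 348.6   7. ]
[527.9 304.5   5.3]
[376.2 346.5  21.4]
[455.6 335.6  17.5]
[411.2 341.4  17.5]
```

```bash
python3 - <<'E'
from h import *
s=load('s2');t=load('t2')
c1,r1=ray(s,180+185/3.3,240+210/3.3);c2,r2=ray(t,190+205/3.3,210+205/3.3)
A=np.c_[r1,-r2];k=np.linalg.lstsq(A,c2-c1,rcond=None)[0];print(c1+k[0]*r1,c2+k[1]*r2)
print([ (z,onz(t,190+205/3.3,210+205/3.3,z).round(0)) for z in (8,60,83,110)])
u,v=int(190+205/3.3),int(210+200/3.3); print([[dep(t,a,b).round(0).tolist() for a in range(u-6,u+5,3)] for b in (v-3,v,v+3)])
i1=cv2.resize(cv2.imread('pics/s2.png')[265:345,200:300],None,fx=4,fy=4,interpolation=cv2.INTER_CUBIC)
i2=cv2.resize(cv2.imread('pics/t2.png')[230:310,205:305],None,fx=4,fy=4,interpolation=cv2.INTER_CUBIC)
i3=cv2.resize(cv2.imread('pics/t1.png')[230:310,205:305],None,fx=4,fy=4,interpolation=cv2.INTER_CUBIC)
i4=cv2.resize(cv2.imread('pics/scene0.png')[265:345,200:300],None,fx=4,fy=4,interpolation=cv2.INTER_CUBIC)
cv2.imwrite('pics/c5.png',cv2.resize(np.vstack([np.hstack([i1,i2]),np.hstack([i4,i3])]),(740,592)))
E
```

```text
[476.74712674 330.29377774  70.04916042] [463.71394182 304.49944492  64.72903465]
[(8, array([471., 312.,   8.])), (60, array([464., 305.,  60.])), (83, array([461., 302.,  83.])), (110, array([458., 298., 110.]))]
[[[457.0, 299.0, 210.0], [457.0, 293.0, 205.0], [459.0, 287.0, 194.0], [458.0, 279.0, 200.0]], [[448.0, 297.0, 222.0], [449.0, 291.0, 212.0], [451.0, 286.0, 199.0], [451.0, 279.0, 197.0]], [[448.0, 305.0, 171.0], [445.0, 294.0, 193.0], [444.0, 286.0, 198.0], [444.0, 279.0, 200.0]]]
```

View pics/c5.png

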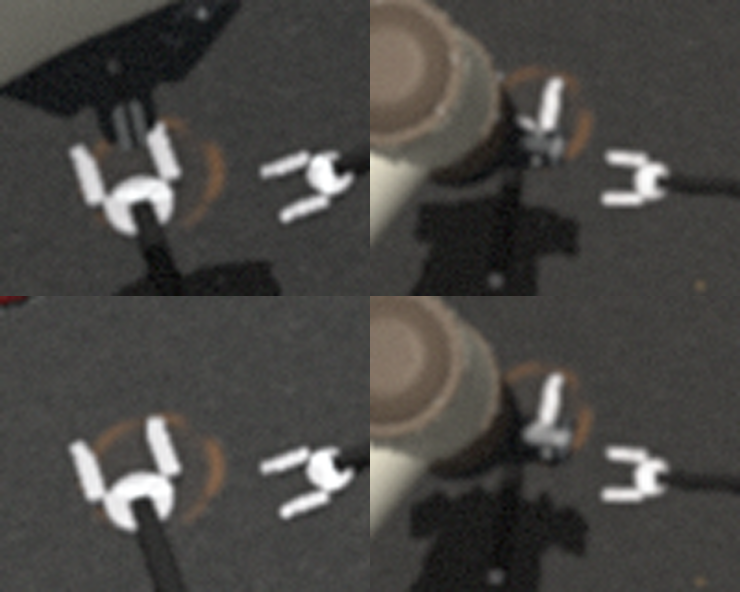

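```bash
python3 - <<'E'
from h import *
s=load('s2');s1=load('s1');t=load('t2')
for v in range(284,316,2): print(v,[dep(s,u,v).round(0).astype(int).tolist() for u in (230,234,236,238)])
q=np.array([dep(s,u,v) for u in range(200,270) for v in range(250,340) if s['depth'][v,u]>0]);q=q[(q[:,2]>35)&(abs(q[:,0]-455)<60)&(abs(q[:,1]-335)<80)]
h=np.histogram(q[:,2],range(35,240,10));print(list(zip(h[1],h[0])))
E
```

```text
284 [[579, 312, 0], [441, 334, 177], [441, 330, 175], [440, 327, 174]]
286 [[469, 335, 139], [443, 334, 169], [445, 330, 164], [444, 327, 163]]
288 [[448, 340, 162], [448, 334, 157], [448, 330, 155], [445, 327, 157]]
290 [[447, 341, 157], [447, 335, 152], [-58, 442, 838], [445, 328, 151]]
292 [[446, 342, 153], [453, 334, 140], [444, 333, 149], [444, 329, 147]]
294 [[445, 343, 150], [449, 336, 140], [446, 333, 141], [450, 329, 133]]
296 [[447, 344, 141], [446, 337, 138], [446, 334, 135], [451, 329, 127]]
298 [[451, 344, 130], [447, 338, 132], [447, 334, 129], [448, 331, 125]]
300 [[453, 344, 123], [448, 338, 125], [447, 335, 123], [447, 332, 121]]
302 [[452, 345, 117], [449, 339, 117], [447, 336, 117], [447, 332, 115]]
304 [[530, 332, 1], [449, 340, 111], [448, 337, 111], [447, 333, 109]]
306 [[523, 334, 4], [521, 326, 2], [518, 323, 4], [517, 319, 2]]
308 [[521, 335, 0], [516, 328, 3], [515, 324, 1], [512, 321, 2]]
310 [[515, 337, 3], [-58, 442, 838], [510, 326, 1], [507, 323, 3]]
312 [[510, 339, 3], [509, 332, 0], [505, 329, 3], [498, 326, 9]]
314 [[506, 341, 3], [497, 335, 10], [494, 331, 11], [494, 328, 9]]
[(np.int64(35), np.int64(0)), (np.int64(45), np.int64(0)), (np.int64(55), np.int64(0)), (np.int64(65), np.int64(0)), (np.int64(75), np.int64(0)), (np.int64(85), np.int64(0)), (np.int64(95), np.int64(0)), (np.int64(105), np.int64(21)), (np.int64(115), np.int64(45)), (np.int64(125), np.int64(54)), (np.int64(135), np.int64(52)), (np.int64(145), np.int64(98)), (np.int64(155), np.int64(247)), (np.int64(165), np.int64(137)), (np.int64(175), np.int64(186)), (np.int64(185), np.int64(189)), (np.int64(195), np.int64(160)), (np.int64(205), np.int64(52)), (np.int64(215), np.int64(0)), (np.int64(225), np.int64(0))]
```

Depth puts the shut fingertips at z≈107 while the TCP reads 83. The real tips are therefore about 24 mm higher than reported, and the fingers passed above the handle. I'll go down further, feeling for contact.

Emit:
servo_tool:
  rotation:
    - [0, 0, 0]
    - [0, 0, 0]
    - [0, 0, 0]
    - [0, 0, 0]
    - [0, 0, 0]
    - [0, 0, 0]
  slide:
    - [0, 0, 0]
    - [0, 0, -0.2]
    - [0, 0, -0.35]
    - [0, 0, -0.4]
    - [0, 0, -0.45]
    - [0, 0, -0.45]
  grip: [0, 0, 0, 0, 0, 0]

```text
clock: 6.08
position: [459.1, 335.6, -6.2]
ee_rot: [0.998, -0.059, -0.0, 0.0]
contact_force: [-0.5, 0.3, 0.5]
gripper_width: 42.8
grasp_force: 0.0
```

```bash
python3 - <<'E'
from h import *
a=read_state();print(a['position'].round(1),a['contact_force'].round(1))
s=shot('scene','s3')
q=np.array([dep(s,u,v) for u in range(200,290) for v in range(250,360) if s['depth'][v,u]>0]);q=q[(abs(q[:,0]-455)<40)&(abs(q[:,1]-335)<70)&(q[:,2]>21)]
print(np.percentile(q[:,2],[0,1,3,10]))
l=q[q[:,2]<50];print(len(l),l[l[:,1]>336].mean(0) , l[l[:,1]<336].mean(0), np.percentile(l[:,1],[2,98]))
E
```

```text
[459.1 335.6  -6.2] [-0.5  0.3  0.5]
[21.00155277 21.47886746 25.60074776 38.2047522 ]
128 [451.07621566 359.65828119  34.0949503 ] [450.08647562 311.59708825  35.5453321 ] [302.70693709 369.09436699]
```

Emit:
servo_tool:
  rotation:
    - [0, 0, 0]
    - [0, 0, 0]
    - [0, 0, 0]
    - [0, 0, 0]
  slide:
    - [0, 0, -0.025]
    - [0, 0, -0.05]
    - [0, 0, -0.05]
    - [0, 0, -0.05]
  grip: [0, 0, 0, 0]

```text
clock: 6.62
position: [459.1, 335.6, -16.1]
ee_rot: [0.998, -0.059, 0.0, -0.0]
contact_force: [-0.0, 0.2, -0.7]
gripper_width: 42.9
grasp_force: 0.0
```

Emit:
servo_tool:
  rotation:
    - [0, 0, 0]
    - [0, 0, 0]
    - [0, 0, 0]
    - [0, 0, 0]
    - [0, 0, 0]
    - [0, 0, 0]
  slide:
    - [0, 0, 0]
    - [0, 0, 0]
    - [0, 0, 0]
    - [0, 0, 0]
    - [0, 0, 0]
    - [0, 0, 0]
  grip: [-0.5, -0.8, -1, -1, -1, -1]

```text
clock: 7.38
position: [459.3, 335.9, -15.8]
ee_rot: [0.998, -0.058, 0.0, -0.0]
contact_force: [-0.7, -0.1, 4.6]
gripper_width: 12.2
grasp_force: 61.4
```

The spanner is gripped at width 12.2. I'm lifting it and carrying it to the staging point, with the jaw about 62 mm short of the post.

Emit:
servo_tool:
  rotation:
    - [0, 0, 0]
    - [0, 0, 0]
    - [0, 0, 0]
    - [0, 0, 0.004]
    - [0, 0, 0.004]
    - [0, 0, 0.004]
    - [0, 0, 0.004]
  slide:
    - [0, 0, 0.15]
    - [0, 0, 0.35]
    - [0, 0, 0.45]
    - [0.01, -0.25, 0.45]
    - [0.02, -0.5, 0.45]
    - [0.023, -0.705, 0.45]
    - [0.023, -0.705, 0.45]
  grip: [-1, -1, -1, -1, -1, -1, -1]

```text
clock: 8.25
position: [462.0, 191.1, 72.7]
ee_rot: [0.999, -0.048, -0.002, 0.001]
contact_force: [1.3, 0.4, -1.0]
gripper_width: 12.3
grasp_force: 60.7
```

Emit:
servo_tool:
  rotation:
    - [0, 0, 0]
    - [0, 0, 0]
    - [0, 0, 0]
    - [0, 0, 0]
    - [0, 0, 0]
    - [0, 0, 0]
  slide:
    - [0.01, -0.25, 0]
    - [0.02, -0.5, 0]
    - [0.023, -0.705, 0]
    - [0.023, -0.705, -0.1]
    - [0.023, -0.705, -0.22]
    - [0.023, -0.705, -0.22]
  grip: [-1, -1, -1, -1, -1, -1]

```text
clock: 9.0
position: [466.6, 53.0, 28.0]
ee_rot: [0.999, -0.046, -0.002, 0.001]
contact_force: [0.0, 0.7, -0.5]
gripper_width: 12.2
grasp_force: 60.6
```

```bash
python3 - <<'E'
from h import *
a=read_state();print(a['position'].round(1),a['ee_rot'].round(4),a['contact_force'].round(1),a['gripper_width'],a['joints'].round(2),a['clock'])
s=shot('scene','s4');t=shot('top','t4')
i1=cv2.resize(cv2.imread('pics/s4.png')[190:290,280:400],None,fx=6.6,fy=5.9,interpolation=cv2.INTER_CUBIC)
cv2.imwrite('pics/c6.png',i1)
E
```

```text
[466.6  53.   28. ] [ 0.9989 -0.0462 -0.0024  0.0011] [ 0.   0.7 -0.5] 12.182909021111382 [ 0.46  0.36 -0.59 -0.   -0.63  1.02] 9.0
```

View pics/c6.png

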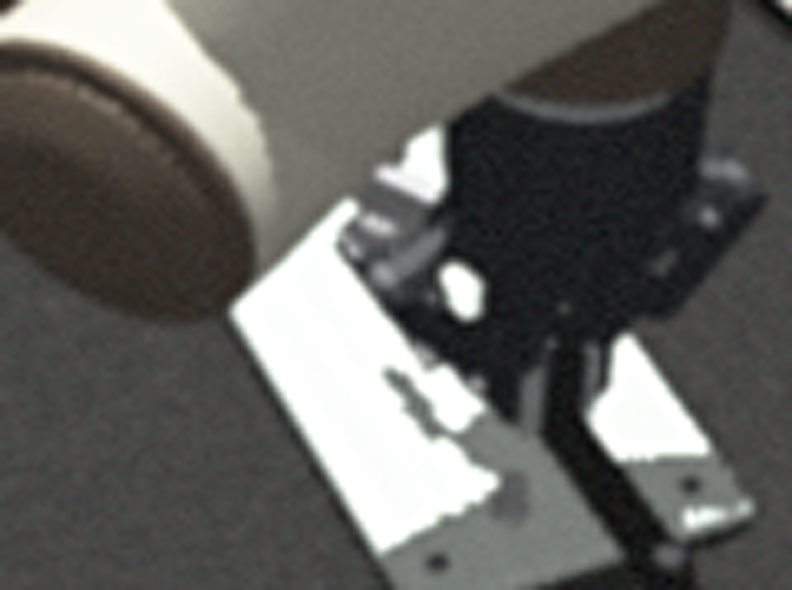

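c6 shows the handle running from (560,400) to (670,560), pin at (512,490) to its left and clear of it, while the gripper hides the jaw. I'll measure the handle line and pin from depth.

```bash
python3 - <<'E'
from h import *
for n in('s4','t4'):
    s=load(n)
    P=np.array([[*dep(s,u,v),u,v] for u in range(280,420) for v in range(170,310) if s['depth'][v,u]>0])
    q=P[(P[:,0]>300)&(P[:,0]<455)&(abs(P[:,1]-55)<30)&(P[:,2]>50)&(P[:,2]<72)]
    if len(q)>5:
        print(n,len(q),'x',q[:,0].min(),q[:,0].max(),'z',np.median(q[:,2]))
        for a in range(320,450,15):
            m=q[(q[:,0]>=a)&(q[:,0]<a+15)]
            if len(m)>3: print(a+7.5,len(m),m[:,1].mean().round(1),np.ptp(m[:,1]).round(1),m[:,2].mean().round(1))
    j=P[(P[:,0]>490)&(P[:,0]<548)&(P[:,2]>42)&(P[:,2]<62)&(abs(P[:,1]-50)<40)]
    print('jaw',len(j)); 
    if len(j): print(j[:40].round(0).tolist())
    f=P[(abs(P[:,0]-463)<30)&(abs(P[:,1]-53)<40)&(P[:,2]>25)&(P[:,2]<75)]
    print('pin',P[(abs(P[:,0]-455)<12)&(abs(P[:,1]-71)<11)&(P[:,2]>24)&(P[:,2]<38)].round(0).tolist())
E
```

```text
s4 288 x 375.81361139733224 454.96488304289824 z 61.23168843313056
372.5 19 62.2 12.0 56.1
387.5 57 63.4 13.6 60.1
402.5 53 61.7 13.6 60.0
417.5 51 60.8 15.2 60.2
432.5 49 59.2 15.0 60.3
447.5 59 56.7 21.5 60.6
jaw 19
[[522.0, 74.0, 45.0, 340.0, 247.0], [516.0, 75.0, 48.0, 341.0, 248.0], [514.0, 74.0, 49.0, 342.0, 248.0], [511.0, 75.0, 49.0, 342.0, 249.0], [511.0, 76.0, 47.0, 342.0, 250.0], [508.0, 75.0, 52.0, 343.0, 249.0], [508.0, 75.0, 50.0, 343.0, 250.0], [507.0, 75.0, 48.0, 343.0, 251.0], [504.0, 75.0, 54.0, 344.0, 250.0], [503.0, 75.0, 52.0, 344.0, 251.0], [501.0, 76.0, 50.0, 344.0, 252.0], [503.0, 75.0, 45.0, 344.0, 253.0], [501.0, 74.0, 53.0, 345.0, 251.0], [502.0, 74.0, 49.0, 345.0, 252.0], [500.0, 75.0, 48.0, 345.0, 253.0], [502.0, 71.0, 47.0, 346.0, 252.0], [499.0, 68.0, 45.0, 348.0, 253.0], [494.0, 68.0, 47.0, 349.0, 254.0], [492.0, 69.0, 46.0, 349.0, 255.0]]
pin [[458.0, 75.0, 33.0, 355.0, 271.0], [458.0, 74.0, 29.0, 355.0, 272.0], [457.0, 75.0, 27.0, 355.0, 273.0], [454.0, 77.0, 29.0, 355.0, 274.0], [454.0, 77.0, 24.0, 355.0, 275.0], [459.0, 71.0, 33.0, 356.0, 270.0], [
[... 265 characters left out ...]
57.0, 272.0], [452.0, 74.0, 32.0, 357.0, 273.0], [450.0, 75.0, 32.0, 357.0, 274.0], [450.0, 74.0, 28.0, 357.0, 275.0], [458.0, 68.0, 32.0, 358.0, 270.0], [455.0, 69.0, 33.0, 358.0, 271.0], [453.0, 71.0, 33.0, 358.0, 272.0], [451.0, 72.0, 32.0, 358.0, 273.0], [449.0, 73.0, 32.0, 358.0, 274.0], [451.0, 71.0, 24.0, 358.0, 275.0], [453.0, 68.0, 34.0, 359.0, 271.0], [454.0, 67.0, 30.0, 359.0, 272.0], [451.0, 69.0, 30.0, 359.0, 273.0], [451.0, 69.0, 26.0, 359.0, 274.0]]
t4 135 x 380.1721014320885 446.70577381827155 z 62.48211063018107
387.5 28 61.9 10.5 62.5
402.5 32 60.6 13.7 61.8
417.5 31 59.3 13.2 62.2
432.5 27 58.4 10.8 62.8
447.5 17 56.7 13.5 62.0
jaw 0
pin [[453.0, 68.0, 24.0, 342.0, 277.0]]
```

Emit:
servo_tool:
  rotation:
    - [0, 0, 0]
    - [0, 0, 0]
    - [0, 0, 0]
    - [0, 0, 0]
    - [0, 0, 0]
  slide:
    - [0, -0.007, -0.03]
    - [0, -0.007, -0.08]
    - [0, -0.007, -0.12]
    - [0, -0.007, -0.12]
    - [0, -0.007, -0.12]
  grip: [-1, -1, -1, -1, -1]

```text
clock: 9.72
position: [468.4, 52.2, 5.8]
ee_rot: [0.999, -0.046, 0.0, 0.0]
contact_force: [0.4, -0.6, -1.0]
gripper_width: 12.3
grasp_force: 60.6
```

```bash
cat > m.py <<'E'
from h import *
import sys
a=read_state();print(a['position'].round(1),a['ee_rot'].round(4),a['contact_force'].round(1),a['gripper_width'],a['clock'])
y0=a['position'][1];ps=a['position'][2]+16+18
for n in('scene','top'):
    s=shot(n,sys.argv[1]+n)
    P=np.array([[*dep(s,u,v),u,v] for u in range(280,420) for v in range(170,310) if s['depth'][v,u]>0])
    q=P[(P[:,0]>380)&(P[:,0]<440)&(abs(P[:,1]-y0-5)<20)&(P[:,2]>ps-6)&(P[:,2]<ps+6)]
    k=np.polyfit(q[:,0],q[:,1],1);print(n,len(q),'deg',np.degrees(np.arctan(k[0])).round(2),'y@tool',np.polyval(k,a['position'][0]).round(1),'y@450',np.polyval(k,450).round(1),'z',np.median(q[:,2]).round(1))
    # plate top points -> edges
    w=P[(abs(P[:,2]-14)<5)&(P[:,0]>430)&(P[:,0]<470)]
    lo=[];hi=[]
    for x in range(430,470,5):
        m=w[(w[:,0]>=x)&(w[:,0]<x+5)]
        if len(m)>4: lo.append(m[:,1].min()+.1096*0+ (x+2.5-450)*.113);hi.append(m[:,1].max()+(x+2.5-450)*.113)
    print('edges y@450',np.round(np.median(lo),1),np.round(np.median(hi),1))
E
python3 m.py a
```

```text
[468.4  52.2   5.8] [ 0.9989 -0.046   0.      0.    ] [ 0.4 -0.6 -1. ] 12.336209012212754 9.725
scene 176 deg -5.37 y@tool 54.1 y@450 55.8 z 39.0
edges y@450 -1.7 166.9
top 106 deg -5.33 y@tool 53.1 y@450 54.8 z 39.9
edges y@450 -19.5 75.2
```

Emit:
servo_tool:
  rotation:
    - [0, 0, -0.0014]
    - [0, 0, -0.0014]
    - [0, 0, -0.0014]
    - [0, 0, -0.0014]
    - [0, 0, -0.0014]
    - [0, 0, -0.0014]
  slide:
    - [0, 0.0025, -0.015]
    - [0, 0.0025, -0.03]
    - [0.03, -0.001, -0.032]
    - [0.07, -0.0055, -0.032]
    - [0.1, -0.009, -0.032]
    - [0.1, -0.009, -0.032]
  grip: [-1, -1, -1, -1, -1, -1]

```text
clock: 10.58
position: [489.0, 50.3, -0.6]
ee_rot: [0.999, -0.051, 0.0, -0.0]
contact_force: [-0.1, 0.1, -1.9]
gripper_width: 12.3
grasp_force: 60.6
```

```bash
sed -i 's/P\[:,0\]<440/P[:,0]<450/' m.py; python3 m.py b
```

```text
[489.   50.3  -0.6] [ 9.987e-01 -5.070e-02  2.000e-04 -1.000e-04] [-0.1  0.1 -1.9] 12.282355535874144 10.575
scene 146 deg -4.4 y@tool 54.1 y@450 57.1 z 32.9
edges y@450 -1.3 221.7
top 92 deg -5.07 y@tool 52.0 y@450 55.4 z 33.1
edges y@450 -1.8 116.1
```

Emit:
servo_tool:
  rotation:
    - [0, 0, 0]
    - [0, 0, 0]
    - [0, 0, 0]
    - [0, 0, 0]
    - [0, 0, 0]
  slide:
    - [0.015, -0.0017, 0]
    - [0.03, -0.0034, 0]
    - [0.045, -0.005, 0]
    - [0.06, -0.0068, 0]
    - [0.06, -0.0068, 0]
  grip: [-1, -1, -1, -1, -1]

```text
clock: 11.3
position: [500.5, 49.0, -0.6]
ee_rot: [0.999, -0.051, 0.0, -0.0]
contact_force: [0.3, -0.6, -1.5]
gripper_width: 12.5
grasp_force: 60.6
```

Emit:
servo_tool:
  rotation:
    - [0, 0, 0]
    - [0, 0, 0]
    - [0, 0, 0]
    - [0, 0, 0]
  slide:
    - [0.01, -0.0011, 0]
    - [0.02, -0.0023, 0]
    - [0.03, -0.0034, 0]
    - [0.03, -0.0034, 0]
  grip: [-1, -1, -1, -1]

```text
clock: 11.8
position: [506.4, 48.3, -0.6]
ee_rot: [0.999, -0.05, 0.0, -0.0]
contact_force: [-0.7, 0.2, -2.8]
gripper_width: 12.3
grasp_force: 60.6
```

Emit:
servo_tool:
  rotation:
    - [0, 0, 0]
    - [0, 0, 0]
    - [0, 0, 0]
    - [0, 0, 0]
  slide:
    - [0.01, -0.0011, 0]
    - [0.02, -0.0023, 0]
    - [0.03, -0.0034, 0]
    - [0.03, -0.0034, 0]
  grip: [-1, -1, -1, -1]

```text
clock: 12.3
position: [511.8, 47.6, -0.7]
ee_rot: [0.999, -0.05, -0.001, 0.0]
contact_force: [-1.4, 0.8, -1.6]
gripper_width: 12.3
grasp_force: 60.7
```

Emit:
servo_tool:
  rotation:
    - [0, 0, 0]
    - [0, 0, 0]
    - [0, 0, 0]
    - [0, 0, 0]
  slide:
    - [0.01, -0.0011, 0]
    - [0.02, -0.0023, 0]
    - [0.03, -0.0034, 0]
    - [0.03, -0.0034, 0]
  grip: [-1, -1, -1, -1]

```text
clock: 12.8
position: [514.3, 47.1, -1.3]
ee_rot: [0.999, -0.05, -0.004, 0.001]
contact_force: [-10.2, 7.8, 2.4]
gripper_width: 12.2
grasp_force: 61.4
```

The jaw is touching one flank, with the force pushing -x and +y. I'll ease back, shift 1.5 mm to +y and try again.

Emit:
servo_tool:
  rotation:
    - [0, 0, 0]
    - [0, 0, 0]
    - [0, 0, 0]
    - [0, 0, 0]
    - [0, 0, 0]
    - [0, 0, 0]
  slide:
    - [-0.03, 0.003, 0]
    - [-0.03, 0.011, 0]
    - [-0.03, 0.011, 0]
    - [-0.02, 0.0095, 0]
    - [-0.01, 0.0085, 0]
    - [-0.01, 0.0085, 0]
  grip: [-1, -1, -1, -1, -1, -1]

```text
clock: 13.55
position: [514.3, 48.2, -1.1]
ee_rot: [0.999, -0.051, -0.002, 0.001]
contact_force: [-5.2, 3.0, 0.8]
gripper_width: 12.5
grasp_force: 61.0
```

```bash
python3 -c "
from h import *
a=read_state();print(a['position'].round(1),a['ee_rot'].round(4),a['contact_force'].round(1),a['wrist_torque'].round(2))"
```

```text
[514.3  48.2  -1.1] [ 9.987e-01 -5.060e-02 -2.100e-03  6.000e-04] [-5.2  3.   0.8] [0.76 1.38 0.24]
```

Emit:
servo_tool:
  rotation:
    - [0, 0, 0]
    - [0, 0, 0]
    - [0, 0, 0]
    - [0, 0, 0]
  slide:
    - [0, 0.004, 0]
    - [0, 0.008, 0]
    - [0, 0.008, 0]
    - [0, 0.008, 0]
  grip: [-1, -1, -1, -1]

```text
clock: 14.05
position: [516.8, 50.2, -0.5]
ee_rot: [0.999, -0.051, 0.0, -0.0]
contact_force: [0.6, -1.3, -2.3]
gripper_width: 12.0
grasp_force: 60.6
```

```bash
python3 -c "
from h import *
a=read_state();print(a['position'].round(1),a['ee_rot'].round(4),a['contact_force'].round(1),a['wrist_torque'].round(2))"
```

```text
[ 5.168e+02  5.020e+01 -5.000e-01] [ 9.987e-01 -5.060e-02  4.000e-04 -1.000e-04] [ 0.6 -1.3 -2.3] [-0.21 -0.11 -0.07]
```

Emit:
servo_tool:
  rotation:
    - [0, 0, 0]
    - [0, 0, 0]
    - [0, 0, 0]
    - [0, 0, 0]
  slide:
    - [0.01, -0.0011, 0]
    - [0.02, -0.0023, 0]
    - [0.025, -0.0028, 0]
    - [0.025, -0.0028, 0]
  grip: [-1, -1, -1, -1]

```text
clock: 14.55
position: [520.9, 49.4, -0.8]
ee_rot: [0.999, -0.051, -0.0, 0.0]
contact_force: [-0.9, -2.0, -2.5]
gripper_width: 12.1
grasp_force: 60.6
```

```bash
python3 -c "
from h import *
a=read_state();print(a['position'].round(1),a['ee_rot'].round(4),a['contact_force'].round(1),a['wrist_torque'].round(2))"
```

```text
[520.9  49.4  -0.8] [ 9.987e-01 -5.070e-02 -5.000e-04  2.000e-04] [-0.9 -2.  -2.5] [-0.6   0.33 -0.18]
```

Emit:
servo_tool:
  rotation:
    - [0, 0, 0]
    - [0, 0, 0]
    - [0, 0, 0]
    - [0, 0, 0]
  slide:
    - [0.01, -0.0025, 0]
    - [0.02, -0.004, 0]
    - [0.025, -0.005, 0]
    - [0.025, -0.005, 0]
  grip: [-1, -1, -1, -1]

```text
clock: 15.05
position: [525.1, 48.4, -1.0]
ee_rot: [0.999, -0.051, -0.001, 0.0]
contact_force: [-4.9, -0.2, -1.3]
gripper_width: 12.0
grasp_force: 60.7
```

Emit:
servo_tool:
  rotation:
    - [0, 0, 0]
    - [0, 0, 0]
    - [0, 0, 0]
    - [0, 0, 0]
  slide:
    - [0.008, -0.001, 0]
    - [0.015, -0.0017, 0]
    - [0.015, -0.0017, 0]
    - [0.015, -0.0017, 0]
  grip: [-1, -1, -1, -1]

```text
clock: 15.55
position: [526.7, 47.9, -1.3]
ee_rot: [0.999, -0.051, -0.002, 0.001]
contact_force: [-7.3, -0.5, -0.6]
gripper_width: 12.2
grasp_force: 60.8
```

```bash
python3 -c "
from h import *
a=read_state();print(a['position'].round(1),a['ee_rot'].round(4),a['contact_force'].round(1),a['wrist_torque'].round(2))"
```

```text
[526.7  47.9  -1.3] [ 9.987e-01 -5.080e-02 -2.400e-03  7.000e-04] [-7.3 -0.5 -0.6] [ 0.04  2.04 -0.08]
```

Emit:
servo_tool:
  rotation:
    - [0, 0, 0]
    - [0, 0, 0]
    - [0, 0, 0]
    - [0, 0, 0]
  slide:
    - [0.008, -0.001, 0]
    - [0.015, -0.0017, 0]
    - [0.015, -0.0017, 0]
    - [0.015, -0.0017, 0]
  grip: [-1, -1, -1, -1]

```text
clock: 16.05
position: [529.3, 47.6, -1.4]
ee_rot: [0.999, -0.051, -0.003, 0.001]
contact_force: [-7.4, 1.3, -0.9]
gripper_width: 12.1
grasp_force: 60.8
```

Emit:
servo_tool:
  rotation:
    - [0, 0, 0]
    - [0, 0, 0]
    - [0, 0, 0]
    - [0, 0, 0]
  slide:
    - [0.008, -0.001, 0]
    - [0.015, -0.0017, 0]
    - [0.015, -0.0017, 0]
    - [0.015, -0.0017, 0]
  grip: [-1, -1, -1, -1]

```text
clock: 16.55
position: [531.7, 47.2, -1.5]
ee_rot: [0.999, -0.051, -0.003, 0.001]
contact_force: [-9.9, 0.8, 0.6]
gripper_width: 12.0
grasp_force: 60.9
```

```bash
python3 -c "
from h import *
a=read_state();print(a['position'].round(1),a['ee_rot'].round(4),a['contact_force'].round(1),a['wrist_torque'].round(2))"
```

```text
[531.7  47.2  -1.5] [ 9.987e-01 -5.080e-02 -3.400e-03  8.000e-04] [-9.9  0.8  0.6] [ 0.34  2.6  -0.05]
```

Emit:
servo_tool:
  rotation:
    - [0, 0, 0]
    - [0, 0, 0]
    - [0, 0, 0]
    - [0, 0, 0]
  slide:
    - [0.008, -0.001, 0]
    - [0.015, -0.0017, 0]
    - [0.015, -0.0017, 0]
    - [0.015, -0.0017, 0]
  grip: [-1, -1, -1, -1]

```text
clock: 17.05
position: [531.8, 46.9, -1.7]
ee_rot: [0.999, -0.051, -0.006, 0.001]
contact_force: [-15.5, 4.4, 4.7]
gripper_width: 12.3
grasp_force: 61.5
```

```bash
python3 -c "
from h import *
a=read_state();print(a['position'].round(1),a['ee_rot'].round(4),a['contact_force'].round(1),a['wrist_torque'].round(2))"
```

```text
[531.8  46.9  -1.7] [ 0.9987 -0.0508 -0.0061  0.0013] [-15.5   4.4   4.7] [1.46 4.42 0.05]
```

The travel stopped at 531.8 and the force rose, so the spanner is home. I'll relax the push, settle it on the plate, release and rise.

Emit:
servo_tool:
  rotation:
    - [0, 0, 0]
    - [0, 0, 0]
    - [0, 0, 0]
    - [0, 0, 0]
    - [0, 0, 0]
    - [0, 0, 0]
    - [0, 0, 0]
    - [0, 0, 0]
  slide:
    - [-0.015, 0.002, -0.004]
    - [-0.026, 0.003, -0.006]
    - [-0.026, 0.003, -0.006]
    - [-0.026, 0.003, -0.006]
    - [-0.026, 0.003, -0.006]
    - [-0.026, 0.003, -0.006]
    - [-0.026, 0.003, 0.1]
    - [-0.026, 0.003, 0.3]
  grip: [-1, -1, -0.6, -0.4, -0.4, -0.4, -0.4, -0.4]

```text
clock: 18.05
position: [532.1, 47.6, 58.7]
ee_rot: [0.999, -0.05, -0.002, 0.001]
contact_force: [1.0, 0.5, -0.3]
gripper_width: 25.7
grasp_force: 0.0
```

Emit:
servo_tool:
  rotation:
    - [0, 0, 0]
    - [0, 0, 0.02]
    - [0, 0, 0.05]
    - [0, 0, 0.05]
    - [0, 0, 0.05]
  slide:
    - [0, 0, 0.3]
    - [-0.4, 0, 0.4]
    - [-0.7, 0, 0.4]
    - [-0.9, 0, 0.4]
    - [-0.9, 0, 0.4]
  grip: [-0.4, -0.4, -0.4, -0.4, -0.4]

```text
clock: 18.68
position: [349.5, 46.9, 139.5]
ee_rot: [0.994, 0.107, 0.0, -0.0]
contact_force: [0.7, 0.9, 0.5]
gripper_width: 25.6
grasp_force: 0.0
```

```bash
python3 - <<'E'
from h import *
a=read_state();print(a['position'].round(1),a['ee_rot'].round(4),a['contact_force'].round(1),a['wrist_torque'].round(2),a['gripper_width'],a['clock'])
s=shot('scene','s6');t=shot('top','t6')
for n,d in(('s',s),('t',t)):
    print(n,[np.round(proj(d,p)).tolist() for p in([582,41.5,58],[454,70,32],[442,57,30])])
i1=cv2.resize(cv2.imread('pics/s6.png')[205:285,290:390],None,fx=4,fy=4,interpolation=cv2.INTER_CUBIC)
i2=cv2.resize(cv2.imread('pics/t6.png')[205:305,300:400],None,fx=4,fy=4,interpolation=cv2.INTER_CUBIC)
cv2.imwrite('pics/c7.png',np.hstack([np.vstack([i1,np.zeros((80,400,3),np.uint8)]),i2]))
E
```

```text
[349.5  46.9 139.5] [ 9.942e-01  1.074e-01  1.000e-04 -5.000e-04] [0.7 0.9 0.5] [ 0.02 -0.05  0.06] 25.57862836687486 18.675
s [[339.0, 220.0], [358.0, 272.0], [366.0, 274.0]]
t [[351.0, 227.0], [341.0, 276.0], [346.0, 281.0]]
```

View pics/c7.png

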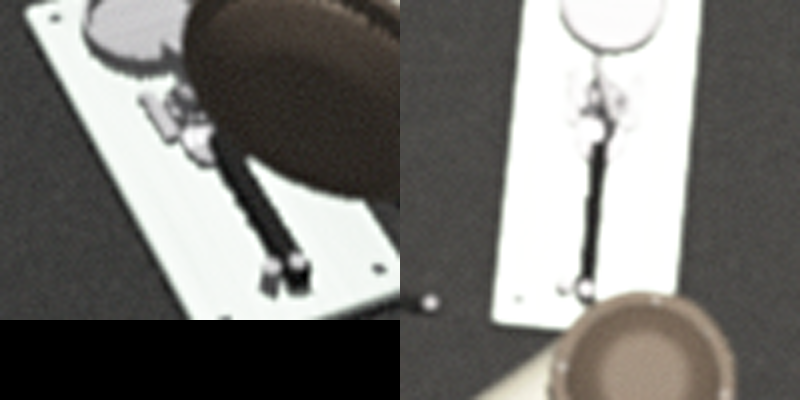

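c7 shows the spanner on the nut with its handle close beside the pin: scene crop (290,265) against (270,275). Next, check the fit and the wing's position numerically.

```bash
python3 - <<'E'
from h import *
t=load('t6')
b=onz(t,346.5,277.3,32);print('ball',b)
print('jaw est',b[:2]+132.8*np.array([np.cos(np.radians(-5.8)),np.sin(np.radians(-5.8))]))
for n in('t6','top0','s6','scene0'):
    t=load(n);r=(335,365,215,245) if 't' in n[:1] else (320,355,205,245)
    q=np.array([dep(t,u,v) for u in range(*r[:2]) for v in range(*r[2:]) if t['depth'][v,u]>0])
    for lo,hi in((44,54),(54,66)):
        p=q[(q[:,2]>lo)&(q[:,2]<hi)&(np.hypot(q[:,0]-582,q[:,1]-42)<32)]
        if len(p)>8:
            w,V=np.linalg.eigh(np.cov(p[:,:2].T));print(n,lo,len(p),p.mean(0).round(1),((p.min(0)+p.max(0))/2).round(1),(np.degrees(np.arctan2(V[1,1],V[0,1]))%180).round(1),np.sqrt(w).round(1))
E
```

```text
ball [451.06464694  55.69159031  32.        ]
jaw est [583.18480507  42.27131405]
t6 44 11 [577.4  43.9  47.9] [579.2  42.8  49. ] 20.9 [ 3.6 13.3]
t6 54 52 [582.6  43.3  59.6] [582.9  43.4  59.7] 17.4 [ 2.3 14. ]
top0 44 12 [578.3  42.2  49. ] [579.8  43.1  48.7] 27.0 [ 4.3 14.3]
top0 54 50 [583.1  43.4  60.1] [582.6  43.4  60. ] 25.1 [ 2.3 14.4]
s6 44 21 [594.4  50.5  49.2] [591.6  50.1  49.1] 11.6 [1.1 6.1]
s6 54 18 [597.8  49.8  58.9] [597.5  50.4  57.9] 177.2 [2.4 4.3]
scene0 44 54 [578.2  44.   48.5] [580.2  43.6  48.8] 26.1 [ 1.4 14. ]
scene0 54 82 [580.3  43.6  58.9] [583.1  43.3  58.3] 24.0 [ 2.7 13.5]
```

Jaw estimate is (583.2, 42.3) against an axis of about (582.5, 42.5), so it is home. The wing yaw is now about 17.5°. Next, move to the wing.

Emit:
servo_tool:
  rotation:
    - [0, 0, 0.0145]
    - [0, 0, 0.0145]
    - [0, 0, 0.0145]
    - [0, 0, 0.0145]
  slide:
    - [0.3, -0.008, 0]
    - [0.6, -0.016, 0]
    - [0.9, -0.024, -0.1]
    - [0.9, -0.024, -0.1]
  grip: [-0.05, -0.05, -0.05, -0.05]

```text
clock: 19.27
position: [536.7, 42.5, 114.4]
ee_rot: [0.989, 0.15, -0.003, 0.001]
contact_force: [-0.7, -0.4, 0.6]
gripper_width: 40.6
grasp_force: 0.0
```

Emit:
servo_tool:
  rotation:
    - [0, 0, 0]
    - [0, 0, 0]
    - [0, 0, 0]
    - [0, 0, 0]
  slide:
    - [0.264, 0, 0]
    - [0.264, 0, -0.1]
    - [0.264, 0, -0.2]
    - [0.264, 0, -0.2]
  grip: [-0.05, -0.05, -0.05, -0.05]

```text
clock: 19.77
position: [585.1, 42.5, 77.7]
ee_rot: [0.988, 0.151, -0.002, 0.0]
contact_force: [-0.1, 0.4, 1.3]
gripper_width: 40.4
grasp_force: 0.0
```

```bash
python3 - <<'E'
from h import *
a=read_state();print(a['position'].round(1),a['ee_rot'].round(4),a['contact_force'].round(1),a['wrist_torque'].round(2),a['gripper_width'],a['joints'].round(2))
E
```

```text
[585.1  42.5  77.7] [ 9.885e-01  1.512e-01 -1.900e-03  3.000e-04] [-0.1  0.4  1.3] [-0.01  0.02 -0.01] 40.40980512247832 [ 0.35  0.45 -0.26 -0.   -0.87  1.53]
```

Emit:
servo_tool:
  rotation:
    - [0, 0, 0]
    - [0, 0, 0]
    - [0, 0, 0]
    - [0, 0, 0]
    - [0, 0, 0]
  slide:
    - [0, 0, -0.1]
    - [0, 0, -0.18]
    - [0, 0, -0.24]
    - [0, 0, -0.27]
    - [0, 0, -0.27]
  grip: [-0.05, -0.05, -0.05, -0.05, -0.05]

```text
clock: 20.4
position: [585.8, 43.1, 25.2]
ee_rot: [0.988, 0.152, -0.0, 0.0]
contact_force: [-0.0, 0.0, -0.2]
gripper_width: 40.7
grasp_force: 0.0
```

Emit:
servo_tool:
  rotation:
    - [0, 0, 0]
    - [0, 0, 0]
    - [0, 0, 0]
    - [0, 0, 0]
    - [0, 0, 0]
  slide:
    - [0, 0, 0]
    - [0, 0, 0]
    - [0, 0, 0]
    - [0, 0, 0]
    - [0, 0, 0]
  grip: [-0.5, -0.7, -1, -1, -1]

```text
clock: 21.02
position: [586.2, 43.1, 26.0]
ee_rot: [0.988, 0.152, 0.0, 0.0]
contact_force: [-0.8, -0.6, 4.6]
gripper_width: 6.1
grasp_force: 60.4
```

```bash
cat > r.py <<'E'
from h import *
a=read_state();q=a['ee_rot'];print(a['position'].round(1),'yaw',np.degrees(2*np.arctan2(q[1],q[0])).round(2),'F',a['contact_force'].round(1),'T',a['wrist_torque'].round(3),a['gripper_width'].round(1),'j6',a['joints'][5].round(2),'eff6',a['joint_efforts'][5].round(3),a['clock'])
E
python3 r.py
```

```text
Traceback (most recent call last):
  File "r.py", line 2, in <module>
    a=read_state();q=a['ee_rot'];print(a['position'].round(1),'yaw',np.degrees(2*np.arctan2(q[1],q[0])).round(2),'F',a['contact_force'].round(1),'T',a['wrist_torque'].round(3),a['gripper_width'].round(1),'j6',a['joints'][5].round(2),'eff6',a['joint_efforts'][5].round(3),a['clock'])
                                                                                                                                                                                ^^^^^^^^^^^^^^^^^^^^^^^^
AttributeError: 'float' object has no attribute 'round'
```

Emit:
servo_tool:
  rotation:
    - [0, 0, 0]
    - [0, 0, 0]
    - [0, 0, 0]
    - [0, 0, 0]
    - [0, 0, 0]
    - [0, 0, 0]
    - [0, 0, 0]
  slide:
    - [0, 0, 0]
    - [-0.009, -0.002, 0.005]
    - [-0.018, -0.005, 0.005]
    - [-0.018, -0.005, 0.005]
    - [-0.018, -0.005, 0.005]
    - [-0.018, -0.005, 0.005]
    - [-0.018, -0.005, 0.005]
  grip: [-0.6, -0.6, -0.7, -1, -1, -1, -1]

```text
clock: 21.9
position: [581.8, 41.8, 26.3]
ee_rot: [0.988, 0.152, -0.001, 0.0]
contact_force: [-1.5, -2.9, 2.1]
gripper_width: 6.3
grasp_force: 60.2
```

```bash
sed -i "s/a\['gripper_width'\].round(1)/a['gripper_width']/" r.py; python3 r.py
```

```text
[581.8  41.8  26.3] yaw 17.43 F [-1.5 -2.9  2.1] T [-0.626  0.467 -0.013] 6.34481344591392 j6 1.53 eff6 -0.027 21.9
```

Emit:
servo_tool:
  rotation:
    - [0, 0, -0.0055]
    - [0, 0, -0.011]
    - [0, 0, -0.0167]
    - [0, 0, -0.0167]
  slide:
    - [0, 0, 0]
    - [0, 0, 0]
    - [0, 0, 0]
    - [0, 0, 0]
  grip: [-1, -1, -1, -1]

```text
clock: 22.4
position: [581.8, 41.9, 26.4]
ee_rot: [0.995, 0.099, -0.0, 0.0]
contact_force: [-2.6, -2.6, 2.7]
gripper_width: 6.3
grasp_force: 60.3
```

```bash
python3 r.py
```

```text
[581.8  41.9  26.4] yaw 11.38 F [-2.6 -2.6  2.7] T [-0.784  0.757  0.037] 6.306012091764885 j6 1.42 eff6 -0.026 22.4
```

Emit:
servo_tool:
  rotation:
    - [0, 0, -0.0055]
    - [0, 0, -0.011]
    - [0, 0, -0.0167]
    - [0, 0, -0.0167]
  slide:
    - [0, 0, 0]
    - [0, 0, 0]
    - [0, 0, 0]
    - [0, 0, 0]
  grip: [-1, -1, -1, -1]

```text
clock: 22.9
position: [581.9, 42.0, 26.3]
ee_rot: [0.999, 0.047, -0.0, 0.0]
contact_force: [-3.9, -2.3, 3.6]
gripper_width: 5.9
grasp_force: 60.4
```

```bash
python3 r.py
```

```text
[581.9  42.   26.3] yaw 5.37 F [-3.9 -2.3  3.6] T [-0.701  1.182 -0.042] 5.882095373965915 j6 1.32 eff6 -0.026 22.9
```

Emit:
servo_tool:
  rotation:
    - [0, 0, -0.0055]
    - [0, 0, -0.011]
    - [0, 0, -0.0167]
    - [0, 0, -0.0167]
  slide:
    - [0, 0, 0]
    - [0, 0, 0]
    - [0, 0, 0]
    - [0, 0, 0]
  grip: [-1, -1, -1, -1]

```text
clock: 23.4
position: [581.9, 42.1, 26.3]
ee_rot: [1.0, -0.006, -0.0, -0.0]
contact_force: [-4.9, -1.9, 3.5]
gripper_width: 6.1
grasp_force: 60.4
```

```bash
python3 r.py
```

```text
[581.9  42.1  26.3] yaw -0.64 F [-4.9 -1.9  3.5] T [-0.529  1.439  0.022] 6.051244606071076 j6 1.21 eff6 -0.029 23.4
```

Emit:
servo_tool:
  rotation:
    - [0, 0, -0.0055]
    - [0, 0, -0.011]
    - [0, 0, -0.0167]
    - [0, 0, -0.0167]
  slide:
    - [0, 0, 0]
    - [0, 0, 0]
    - [0, 0, 0]
    - [0, 0, 0]
  grip: [-1, -1, -1, -1]

```text
clock: 23.9
position: [581.9, 42.2, 26.3]
ee_rot: [0.998, -0.058, -0.0, -0.0]
contact_force: [-4.4, -0.7, 2.9]
gripper_width: 6.2
grasp_force: 60.4
```

```bash
python3 r.py
```

```text
[581.9  42.2  26.3] yaw -6.65 F [-4.4 -0.7  2.9] T [-0.405  1.491  0.018] 6.211512243642385 j6 1.11 eff6 -0.006 23.9
```

Emit:
servo_tool:
  rotation:
    - [0, 0, -0.0055]
    - [0, 0, -0.011]
    - [0, 0, -0.0167]
    - [0, 0, -0.0167]
  slide:
    - [0, 0, 0]
    - [0, 0, 0]
    - [0, 0, 0]
    - [0, 0, 0]
  grip: [-1, -1, -1, -1]

```text
clock: 24.4
position: [582.0, 42.3, 26.3]
ee_rot: [0.994, -0.11, -0.0, -0.0]
contact_force: [-5.6, -1.6, 2.6]
gripper_width: 6.2
grasp_force: 60.4
```

```bash
python3 r.py
```

```text
[582.   42.3  26.3] yaw -12.66 F [-5.6 -1.6  2.6] T [-0.305  1.434 -0.037] 6.226837669172868 j6 1.0 eff6 -0.006 24.4
```

Emit:
servo_tool:
  rotation:
    - [0, 0, -0.0055]
    - [0, 0, -0.011]
    - [0, 0, -0.0167]
    - [0, 0, -0.0167]
  slide:
    - [0, 0, 0]
    - [0, 0, 0]
    - [0, 0, 0]
    - [0, 0, 0]
  grip: [-1, -1, -1, -1]

```text
clock: 24.9
position: [582.0, 42.4, 26.3]
ee_rot: [0.987, -0.162, -0.0, 0.0]
contact_force: [-5.8, 0.5, 3.3]
gripper_width: 6.3
grasp_force: 60.5
```

```bash
python3 r.py
```

```text
[582.   42.4  26.3] yaw -18.59 F [-5.8  0.5  3.3] T [-0.178  1.482  0.348] 6.295430159204501 j6 0.9 eff6 -0.339 24.9
```

It has bitten, somewhere between yaw -12.7° and -18.6°. I'll pause and read the relaxed torque.

Emit:
servo_tool:
  rotation:
    - [0, 0, 0]
    - [0, 0, 0]
    - [0, 0, 0]
    - [0, 0, 0]
  slide:
    - [0, 0, 0]
    - [0, 0, 0]
    - [0, 0, 0]
    - [0, 0, 0]
  grip: [-1, -1, -1, -1]

```text
clock: 25.4
position: [582.1, 42.4, 26.3]
ee_rot: [0.987, -0.161, -0.0, 0.0]
contact_force: [-5.4, 0.1, 2.2]
gripper_width: 5.9
grasp_force: 60.5
```

```bash
python3 r.py
```

```text
[582.1  42.4  26.3] yaw -18.59 F [-5.4  0.1  2.2] T [-0.196  1.55   0.277] 5.876693332978073 j6 0.9 eff6 -0.301 25.4
```

Emit:
servo_tool:
  rotation:
    - [0, 0, -0.0028]
    - [0, 0, -0.0055]
    - [0, 0, -0.0083]
  slide:
    - [0, 0, 0]
    - [0, 0, 0]
    - [0, 0, 0]
  grip: [-1, -1, -1]

```text
clock: 25.78
position: [582.1, 42.4, 26.3]
ee_rot: [0.982, -0.187, -0.0, 0.0]
contact_force: [-4.3, 0.1, 2.6]
gripper_width: 6.1
grasp_force: 60.5
```

```bash
python3 r.py
```

```text
[582.1  42.4  26.3] yaw -21.57 F [-4.3  0.1  2.6] T [-0.146  1.52   0.422] 6.138096432234174 j6 0.84 eff6 -0.337 25.775
```

Emit:
servo_tool:
  rotation:
    - [0, 0, -0.005]
    - [0, 0, -0.01]
    - [0, 0, -0.014]
    - [0, 0, -0.014]
    - [0, 0, -0.014]
    - [0, 0, -0.014]
  slide:
    - [0, 0, 0]
    - [0, 0, 0]
    - [0, 0, 0]
    - [0, 0, 0]
    - [0, 0, 0]
    - [0, 0, 0]
  grip: [-1, -1, -1, -1, -1, -1]

```text
clock: 26.52
position: [582.1, 42.5, 26.3]
ee_rot: [0.973, -0.23, -0.0, 0.0]
contact_force: [-5.2, -0.6, 3.3]
gripper_width: 6.1
grasp_force: 60.5
```

```bash
python3 r.py; python3 r.py
```

```text
[582.1  42.5  26.3] yaw -26.6 F [-5.2 -0.6  3.3] T [-0.11   1.538  0.419] 6.053962086175751 j6 0.76 eff6 -0.394 26.525
[582.1  42.5  26.3] yaw -26.6 F [-5.2 -0.6  3.3] T [-0.11   1.538  0.419] 6.053962086175751 j6 0.76 eff6 -0.394 26.525
```

Emit:
servo_tool:
  rotation:
    - [0, 0, -0.005]
    - [0, 0, -0.01]
    - [0, 0, -0.014]
    - [0, 0, -0.014]
    - [0, 0, -0.014]
    - [0, 0, -0.014]
  slide:
    - [0, 0, 0]
    - [0, 0, 0]
    - [0, 0, 0]
    - [0, 0, 0]
    - [0, 0, 0]
    - [0, 0, 0]
  grip: [-1, -1, -1, -1, -1, -1]

```text
clock: 27.28
position: [582.1, 42.5, 26.3]
ee_rot: [0.962, -0.273, -0.0, -0.0]
contact_force: [-4.9, -0.1, 2.9]
gripper_width: 6.0
grasp_force: 60.5
```

```bash
python3 - <<'E'
from h import *
T=[]
for i in range(8): 
    a=read_state();T.append([a['wrist_torque'][2],a['joint_efforts'][5]]);get_image('top')
print(np.mean(T,0)); s=shot('scene','s7');t=shot('top','t7')
E
python3 r.py
```

```text
[ 0.44171896 -0.44272108]
[582.2  42.5  26.3] yaw -31.66 F [-4.9 -0.2  3. ] T [0.049 1.495 0.417] 6.30124844339351 j6 0.67 eff6 -0.443 27.775
```

Relaxed torque is 0.44 N m, about 0.32 rad past the bite. I'm letting go, rising and checking.

Emit:
servo_tool:
  rotation:
    - [0, 0, 0]
    - [0, 0, 0]
    - [0, 0, 0]
    - [0, 0, 0]
    - [0, 0, 0]
    - [0, 0, 0]
    - [0, 0, 0]
  slide:
    - [0, 0, 0]
    - [0, 0, 0]
    - [0, 0, 0]
    - [0, 0, 0.1]
    - [0, 0, 0.3]
    - [0, 0, 0.5]
    - [0, 0, 0.6]
  grip: [-0.6, -0.5, -0.5, -0.5, -0.5, -0.5, -0.5]

```text
clock: 28.65
position: [583.9, 42.5, 149.3]
ee_rot: [0.962, -0.273, 0.002, -0.001]
contact_force: [-0.1, 1.1, 0.3]
gripper_width: 21.3
grasp_force: 0.0
```

Emit:
servo_tool:
  rotation:
    - [0, 0, 0]
    - [0, 0, 0]
    - [0, 0, 0]
    - [0, 0, 0]
    - [0, 0, 0]
  slide:
    - [-0.2, -0.3, 0.1]
    - [-0.4, -0.6, 0.2]
    - [-0.6, -0.9, 0.2]
    - [-0.6, -0.9, 0.2]
    - [-0.6, -0.9, 0.2]
  grip: [-0.5, -0.5, -0.5, -0.5, -0.5]

```text
clock: 29.28
position: [461.5, -139.4, 187.1]
ee_rot: [0.961, -0.275, 0.001, -0.0]
contact_force: [0.4, -0.3, 0.6]
gripper_width: 21.0
grasp_force: 0.0
```

```bash
python3 r.py; python3 - <<'E'
from h import *
s=shot('scene','s8');t=shot('top','t8')
i1=cv2.resize(cv2.imread('pics/s8.png')[195:295,290:390],None,fx=4,fy=4,interpolation=cv2.INTER_CUBIC)
i2=cv2.resize(cv2.imread('pics/t8.png')[195:295,300:400],None,fx=4,fy=4,interpolation=cv2.INTER_CUBIC)
cv2.imwrite('pics/c8.png',np.hstack([i1,i2]))
E
```

```text
[ 461.5 -139.4  187.1] yaw -31.91 F [ 0.4 -0.3  0.6] T [-0.009 -0.024 -0.015] 20.97812099707417 j6 0.97 eff6 0.079 29.275
```

View pics/c8.png

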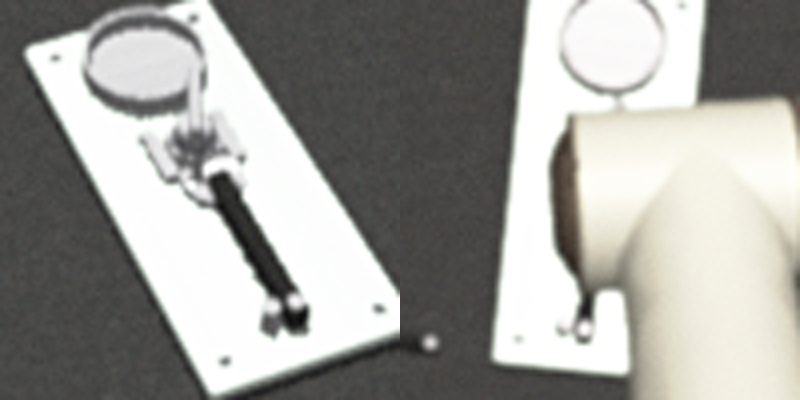

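c8 shows the jaw around the nut at scene crop (195,150), the handle end at (292,310) against the pin at (272,315), and the robot clear of everything. I'm handing it in.

```bash
python3 -c "
from bench import job_done
print(job_done())"
```

```text
the job is handed in; nothing more can be done
None
```

I handed the job in at about 29 s: the spanner is home on the lower nut with its handle at the pin, the wing nut is about 0.3 rad past its bite by torque, and the arm is clear; no verdict came back.

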